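# Snap a candle lamp into the Advent wreath and tug-test it

## Robot

A 6-joint arm with a two-finger parallel gripper is mounted at the origin on the work surface. World frame = base frame: x ahead of the robot, y to its left, z up, the work surface at z = 0. Lengths are in m, angles in rad, forces in N, time in s.
With the tool pointing down it reaches from about 0.375 to 0.9 m from the base axis. Payload 3.1 kg.
Tool frame: the origin (TCP) lies between the finger pads; the fingertips stand 19 mm ahead of it and the grasp point (between the pads) is the TCP; z points along the fingers, y is the line along which they close (so a half turn about z gives the same grasp; the last joint's range is limited). The gripper opens to 87 mm and grips with 3 to 60 N. Pads are 19 mm wide; open, the fingers measure 117 mm over their backs; the gripper's body (75 mm by 190 mm) begins 51 mm behind the grasp point.
Start: joints at [0.953, 0.527, 1.433, -0, 1.181, -0.178], TCP at [0.266, 0.566, 0.214] pointing down, gripper open.
Joint ranges: [-3.08, 3.08], [-0.75, 2.2], [0.22, 2.44], [-1.43, 4.57], [0, 2.65], [-2.85, 2.85]. Speed limits (rad/s): [2.79, 2.79, 3.14, 3.14, 3.14, 3.14].

## Interface

Orientations are given as a unit quaternion [x, y, z, w].
In Python, from rig import robot, camera, camera_info, hand_in gives the robot as it stands.
- The arm moves only by the shell command python3 -m handwheel 'ROWS' [FORCE]. ROWS is a JSON object of lists of equal length, an entry for each row: "hand": the opening, from 0 (shut) to 1 (fully open); "translation": the shift along the world's x, y, z in mm, a list of three; "turn": the turn, a rotation vector about the world's x, y, z in rad, a list of three. In form: {"hand": [hand, ...], "translation": [[tx, ty, tz], ...], "turn": [[ax, ay, az], ...]}. A call has 1 to 12 rows; each row is the pose to reach, as a shift and turn from the pose commanded when the call began; what a row does not reach only later rows make up. A row lasts 1/12 s, in which the tool goes at most 41.7 mm and 7.16 degrees, less where a joint would pass 70% of its speed; a pose out of reach is approached as far as the arm can. A call with a gripper value outside its range is refused whole. The fingers move at their own pace and stop on an object; FORCE is the grip in N (left out, the last holds). Time passes only in rows, so rows that repeat a pose let the fingers close. It gives the time, the measured TCP pose, the force, the opening and the grip force at its end, in the units of the state.
- robot.get_obs(): the state, without advancing time (a new reading comes with each control period).
- camera(name): name is "side" or "top"; returns (picture, depth): 400x640x3 uint8, red, green, blue; 400x640 float32, m along the optical axis (not along the pixel's ray), 0 where there is no reading.
- camera_info(name): a dict with "vertical_fov" (degrees; the focal length in pixels is half the picture's height over the tangent of half this angle, whatever the lens; pixels are square), "cx", "cy" (the principal point, pixels), "world_from_camera" (4x4, takes a point from camera to world coordinates). Camera axes: x right, y down, z forward; pixel columns grow to the right and rows downward; lengths in m; the calibration is good to about 2 mm. A picture is of the moment at which its call begins. camera_info takes no time and is no camera call.
- hand_in(): hands the job in; it is judged then, once.
The state is a dict: "time": time; "q": joint angles; "joint_velocities": joint speeds; "joint_torque": joint torques, N m; "position": TCP position; "tool_rot": TCP orientation; "ft_force": force on the tool from outside, world axes, zero at the start; "moment": the same for the moment, N m; "grip_width": finger opening in m; "grip_force": force on a finger pad.
Only numpy, scipy, OpenCV 4.12 (cv2) and the standard library are available. Lean on these libraries where they do the work, as an engineer would, in place of code of your own. Each camera call takes 0.05 s, during which the arm holds its last target. There are 200 camera calls.

## Task

Take the tall, thick candle lamp from the plywood rack and press its plug straight down into the wreath's one empty socket until it snaps in and the lamp sits fully home, pressing firmly but with no more than about 25 N. Then tug it straight up, without side load, with slowly rising force to about 10 N, hold that pull for half a second to prove that the clip holds, and never pull above 14 N. Let the lamp settle back home, upright, let go of it, and leave everything else where it is.

Things in the scene. Friction and masses are not known exactly. Their poses are not given: they have to be found in the camera images.
- candle_mid (a point): middle of the body of the loose candle lamp to be fitted: an ivory plastic cylinder 40 mm across and 70 mm tall with a stub of wick on top, 140 g nominal; this point is on its axis, 35 mm above its flat underside; z points up the axis. It stands upright in one of the three holes of the rack, the flat underside on the rack's top
- candle_foot (a point): centre of the flat underside of that same lamp. Below it hangs a grey snap plug, 36 mm long: a neck 7 mm across, then a bulge 18 mm across, widest 17 mm below the underside, then a taper to a rounded tip 6 mm across. z points up the lamp's axis
- candle: the loose candle lamp as a whole; origin at the tip of its plug, 36 mm below the underside, z up its axis
- socket (a point): centre of the mouth of the wreath's one empty socket, on its top face, 56 to 64 mm above the bench; z up. The socket is a turned wooden cup 46 mm across outside and 40 mm tall; its bore is 24 mm across (30 mm in the top 4 mm) and 40 mm deep. Home means that the lamp's underside rests on the mouth. A plug held off-centre is pushed sideways by bore and clip; yield to that, or the wall's friction takes part of the load
- clip (a joint): height in m of the sprung clip in that bore above its rest (0, about 6 mm below the mouth): two steel wires across the bore that spread sideways and together give 1 mm up or down per 10 N. The taper meets them 25 mm above home; the bulge takes up to about 16 N and passes near 9 mm. A snapped-in lamp lifts 2 mm freely, then the clip rises with it, 10 N per mm of its rise; near 20 N it springs open
- wreath: the wreath base, fixed on four levelling feet that hold its underside 2 to 10 mm above the bench: a flat wooden ring 276 mm across, 14 mm thick, its 144 mm opening floored with 6 mm plywood; four sockets at 105 mm from its centre; origin at the centre of its underside, the mouths 54 mm above it; the empty socket lies on its +x axis. The other three bear fixed lamps of the same size (tops 124 mm above the underside)
- rack: plywood rack block fixed on the bench, 70 mm (x) by 240 mm (y) by 42 mm tall, with three through-holes 24 mm wide, 80 mm apart along its y axis; origin under its centre. Grip across its x axis to stay clear of the neighbouring lamps
- slim: bystander: slim lamp 25 mm across, 62 mm tall above the rack, standing in the rack; origin at its plug's tip
- squat: bystander: squat lamp 48 mm across, 30 mm tall above the rack, standing in the rack; origin at its plug's tip
- cup: bystander: paper cup 72 mm across, 85 mm tall; origin under its centre
- bowl: bystander: small terracotta bowl 64 mm across, 28 mm tall, standing on the plywood inside the ring; origin under its centre
- gluegun: bystander: cold black glue gun lying on its side, about 155 by 125 mm, 28 mm tall; origin under its barrel
- stickbox: bystander: closed cardboard box 170 by 45 by 30 mm; origin under its centre
- star: bystander: flat plywood star 75 mm across, 6 mm thick; origin under its centre
Mind the look-alikes: they are no part of the job. Leave any blue, purple or red look-alike of the candle alone.

How it is judged:
On the way, in this order (a step that is already met when the one before it is completed fails the run):
1. the lamp is snapped into the empty socket, fully home (z of candle_foot in the frame of socket between -0.0025 and 0.0012 m and horizontal distance between candle_foot and socket below 0.005 m and angle between candle's own z axis and vertical below 0.06 rad), for 0.1 s.
2. the snapped-in lamp is pulled up against the clip with more than 7 N (clip raised by 0.7 mm) and held so (value of joint clip above 0.0007 m and z of candle_foot in the frame of socket between 0.0015 and 0.007 m), for 0.3 s.
At the end, for the whole second after the job is handed in: the lamp stands released and at rest in the empty socket, its underside within 1.2 mm of the mouth in height and its axis within 5 mm of the socket's, tilted less than 0.06 rad (all of step 1 and linear speed of candle below 0.02 m/s and contact force between the fingers and candle below 0.1 N); the robot touches nothing.
It fails at once if the lamp is pressed on the wreath with more than 35 N (contact force between candle and wreath above 35 N).
It fails at once if the clip is pulled up with more than 15 N (raised by 1.5 mm) (value of joint clip above 0.0015 m).
It fails at once if a bystander (the other lamps, cup, bowl, glue gun, box, star) is moved more than 2 cm (distance of any of slim, squat, cup, bowl, gluegun, stickbox, star from where it was at the start of the episode above 0.02 m).
It also fails if it takes over 72 s, if anything falls off the work surface, if the arm or the gripper's body presses on something with over 40 N, if the wrist force passes 120 N, or if a joint passes its speed limit or range.

## Working session

There is one attempt and no reset: what is moved stays moved. The work goes in short steps, Python scripts to look and compute and a shell command to move; the robot and the scene stay as the last step left them, time stands still between calls to the robot, and variables do not carry over. Pictures are saved under pics/ and viewed, at most 10 in all, crops included, and the job is handed in when it is done.

```bash
mkdir -p pics; ls
cat > h.py <<'E'
import numpy as np, cv2
from rig import robot, camera, camera_info, hand_in
def K(n):
    i=camera_info(n); f=200/np.tan(np.radians(i["vertical_fov"])/2); return f,i["cx"],i["cy"],np.array(i["world_from_camera"])
def ray(n,u,v,z):
    f,cx,cy,T=K(n); d=T[:3,:3]@np.array([(u-cx)/f,(v-cy)/f,1]); o=T[:3,3]; return o+d*(z-o[2])/d[2]
def cloud(n,dep):
    f,cx,cy,T=K(n); v,u=np.mgrid[:400,:640]; P=np.stack([(u-cx)/f*dep,(v-cy)/f*dep,dep],-1)
    return P@T[:3,:3].T+T[:3,3]
E
python3 - <<'E'
from h import *
for n in("top","side"):
    p,d=camera(n); np.savez(f"{n}0.npz",p=p,d=d); cv2.imwrite(f"pics/{n}0.png",p[...,::-1]); print(K(n))
print(robot.get_obs())
E
```

```text
pics
(np.float64(512.6020544029104), 321.5689327541148, 194.92800402008743, array([[ 0.00850225, -0.98415085,  0.1771294 ,  0.35545956],
       [-0.99979237, -0.00508596,  0.0197321 , -0.04174675],
       [-0.01851849, -0.17726039, -0.98398975,  1.30893639],
       [ 0.        ,  0.        ,  0.        ,  1.        ]]))
(np.float64(406.2477254522284), 314.15264113994033, 199.46239461530408, array([[ 0.86732834, -0.29793574,  0.39871775,  0.07649184],
       [-0.49760952, -0.53712273,  0.68109026, -0.89224803],
       [ 0.01123924, -0.78913463, -0.61411743,  0.84774606],
       [ 0.        ,  0.        ,  0.        ,  1.        ]]))
{'time': 0.1, 'q': array([ 9.52502246e-01,  5.28385841e-01,  1.43376337e+00, -1.81384895e-05,
        1.18139442e+00, -1.78486018e-01]), 'joint_velocities': array([-0.00158782, -0.00319668, -0.00346445,  0.00189863,  0.00132985,
       -0.00150328]), 'joint_torque': array([-5.15244865e-04, -4.40987277e+01, -1.77151090e+01,  6.34186040e-02,
        5.33896952e-02, -5.11087057e-05]), 'position': array([0.26567942, 0.5649803 , 0.21316517]), 'tool_rot': array([ 2.18132494e-01,  9.75918677e-01, -9.02348932e-04, -3.70696214e-04]), 'ft_force': array([ 0.3266792 , -0.10232872,  0.10422927]), 'moment': array([-0.04270542, -0.03534619, -0.01212095]), 'grip_force': 0.0, 'grip_width': 0.08719990030597116}
```

View pics/top0.png

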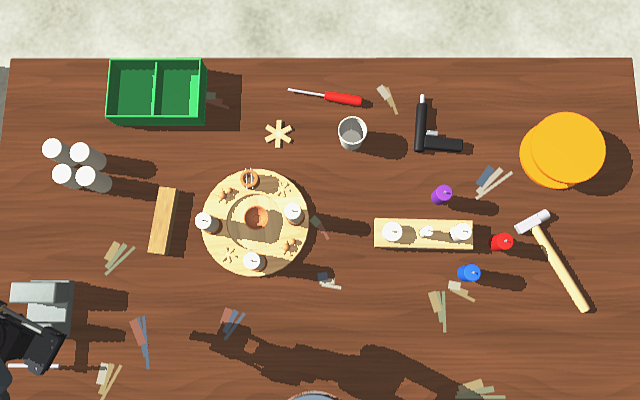

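View pics/side0.png

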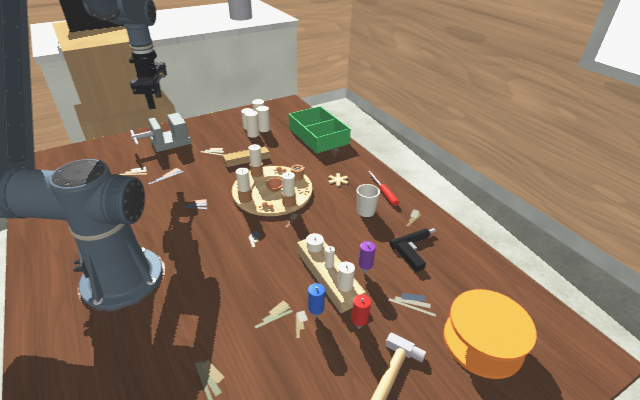

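The top view shows the rack lamps at (392,231) wide, (427,232) slim and (460,232) thick. The empty socket is at (249,178), and the three coloured look-alikes are at (442,194), (470,272) and (505,241). The candidates for the lamp are the three in the rack. The one at (460,232) fits, being ivory, tall and thick. I'll confirm it in a crop while measuring.

Run:
```python
from h import *
for n in("top","side"):
    z=np.load(f"{n}0.npz"); p,d=z["p"],z["d"]; P=cloud(n,d); hsv=cv2.cvtColor(p,cv2.COLOR_RGB2HSV)
    print(n)
    # tall things
    ok=(d>0)&(P[...,0]>.3)&(P[...,0]<.75)&(P[...,1]<.32)&(P[...,1]>-.55)
    for lo,hi in((.105,.117),(.098,.1045),(.066,.078),(.118,.138),(.052,.068),(.036,.046)):
        m=(ok&(P[...,2]>lo)&(P[...,2]<hi)).astype(np.uint8)
        c,l,s,ce=cv2.connectedComponentsWithStats(m,connectivity=8)
        for i in range(1,c):
            if s[i,4]>25:
                q=P[l==i]; q0,q1=q.min(0),q.max(0); print((lo,hi),ce[i].round(0),s[i,4],np.median(q,0).round(4),"ext",(q1-q0)[:2].round(3),"mid",((q0+q1)/2)[:2].round(4), p[l==i].mean(0).round())
t=cv2.imread("pics/top0.png"); s=cv2.imread("pics/side0.png")
a=cv2.resize(t[160:290,360:520],None,fx=2.5,fy=2.5,interpolation=cv2.INTER_CUBIC); b=cv2.resize(t[155:285,190:320],None,fx=2.5,fy=2.5,interpolation=cv2.INTER_CUBIC)
c=cv2.resize(s[220:330,290:390],None,fx=2.5,fy=2.5); e=cv2.resize(s[140:220,225:325],None,fx=2.5,fy=2.5)
o=np.zeros((600,800,3),np.uint8); o[:325,:400]=a;o[:325,400:725]=b;o[325:600,:250]=c;o[325:525,400:650]=e
cv2.imwrite("pics/crop.png",o)
```

```text
top
(0.105, 0.117) [444. 191.] 112 [ 0.5827 -0.3084  0.107 ] ext [0.036 0.036] mid [ 0.5817 -0.3073] [188. 102. 224.]
(0.105, 0.117) [463. 231.] 226 [ 0.4875 -0.3468  0.1117] ext [0.04  0.039] mid [ 0.4886 -0.348 ] [247. 246. 244.]
(0.105, 0.117) [504. 240.] 116 [ 0.4675 -0.4437  0.1066] ext [0.037 0.037] mid [ 0.4675 -0.4447] [245.  72.  66.]
(0.105, 0.117) [472. 272.] 137 [ 0.3928 -0.3664  0.1065] ext [0.037 0.037] mid [ 0.393  -0.3667] [ 78. 147. 241.]
(0.098, 0.1045) [440. 195.] 41 [ 0.5713 -0.2968  0.1032] ext [0.027 0.027] mid [ 0.5755 -0.3021] [186.  97. 223.]
(0.098, 0.1045) [428. 230.] 58 [ 0.49   -0.2665  0.1026] ext [0.024 0.024] mid [ 0.4904 -0.269 ] [245. 244. 237.]
(0.098, 0.1045) [502. 243.] 53 [ 0.4583 -0.4362  0.1032] ext [0.028 0.031] mid [ 0.463  -0.4416] [247.  64.  59.]
(0.098, 0.1045) [477. 272.] 26 [ 0.3942 -0.3786  0.1033] ext [0.027 0.013] mid [ 0.3931 -0.3792] [ 67. 134. 240.]
(0.066, 0.078) [533. 154.] 51 [ 0.6809 -0.5347  0.0744] ext [0.087 0.02 ] mid [ 0.689  -0.5396] [247. 178.  44.]
(0.066, 0.078) [392. 231.] 291 [ 0.4907 -0.1879  0.072 ] ext [0.046 0.0
[... 5902 characters left out ...]
 0.1321] [129.  95.  69.]
(0.036, 0.046) [290. 200.] 36 [0.5233 0.0345 0.0412] ext [0.042 0.03 ] mid [0.5324 0.0432] [139. 107.  78.]
(0.036, 0.046) [365. 206.] 46 [ 0.7204 -0.1112  0.0411] ext [0.039 0.05 ] mid [ 0.7297 -0.0982] [153. 153. 145.]
(0.036, 0.046) [331. 273.] 1109 [ 0.4751 -0.2905  0.0426] ext [0.076 0.246] mid [ 0.4913 -0.2662] [200. 186. 150.]
(0.036, 0.046) [365. 267.] 30 [ 0.5699 -0.32    0.042 ] ext [0.026 0.026] mid [ 0.5754 -0.3146] [ 98.  62. 114.]
(0.036, 0.046) [316. 312.] 29 [ 0.3855 -0.3807  0.0427] ext [0.026 0.02 ] mid [ 0.3883 -0.3751] [ 56.  78. 133.]
(0.036, 0.046) [360. 323.] 33 [ 0.4571 -0.4599  0.0414] ext [0.027 0.026] mid [ 0.4619 -0.4514] [136.  47.  44.]
```

View pics/crop.png

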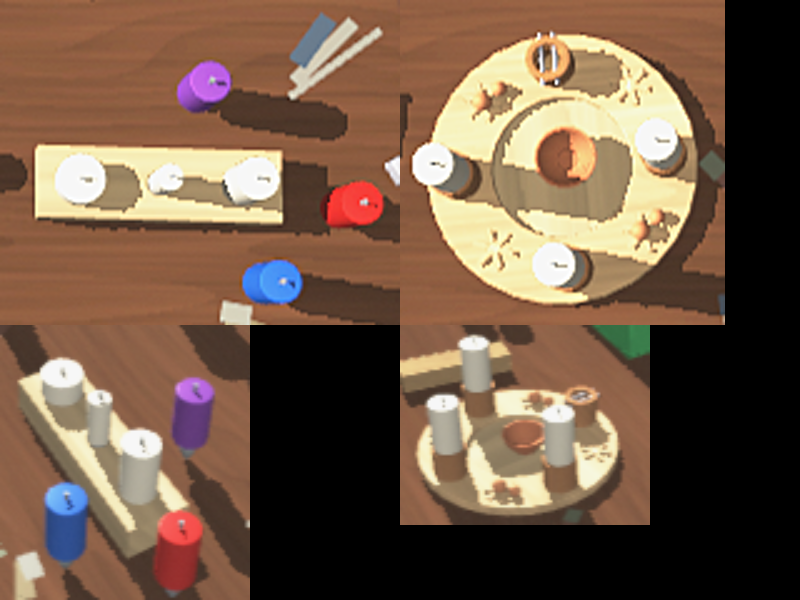

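The crop confirms the target: the ivory, 40 mm thick lamp at top-view (460,232), with its axis at (0.489,−0.348) and its top at 0.112. That matches 42+70 mm. The empty socket at (0.625,0.167), mouth z≈0.058, is 105 mm from the wreath centre, opposite the lamp at (0.416,0.142).

```bash
python3 -m handwheel '{"hand":[1,1,1,1,1,1,1,1,1,1,1,1],"translation":[[15,-30,10],[30,-65,20],[45,-100,30],[60,-135,40],[75,-170,50],[90,-205,50],[105,-240,50],[120,-275,50],[135,-310,50],[150,-345,50],[165,-380,50],[180,-415,50]],"turn":[[0,0,-0.1],[0,0,-0.2],[0,0,-0.3],[0,0,-0.4],[0,0,-0.5],[0,0,-0.6],[0,0,-0.7],[0,0,-0.8],[0,0,-0.9],[0,0,-1.0],[0,0,-1.1],[0,0,-1.131]]}' 10
python3 -m handwheel '{"hand":[1,1,1,1,1,1,1,1,1,1,1,1],"translation":[[5,-38,0],[10,-76,0],[15,-114,0],[20,-152,0],[25,-190,0],[28,-228,0],[31,-266,0],[34,-304,0],[37,-342,0],[40,-380,0],[42,-418,0],[43,-456,0]],"turn":[[0,0,0],[0,0,0],[0,0,0],[0,0,0],[0,0,0],[0,0,0],[0,0,0],[0,0,0],[0,0,0],[0,0,0],[0,0,0],[0,0,0]]}'
python3 -m handwheel '{"hand":[1,1,1],"translation":[[1,-38,0],[1,-42,0],[1,-42,0]],"turn":[[0,0,0],[0,0,0],[0,0,0]]}'
```

```text
time: 1.1
position: [0.4461, 0.1488, 0.2639]
tool_rot: [0.708, 0.706, -0.0, -0.0]
ft_force: [0.6, 1.1, 0.3]
grip_width: 0.0869
grip_force: 0.0
time: 2.1
position: [0.4887, -0.3072, 0.2636]
tool_rot: [0.707, 0.707, 0.0, -0.0]
ft_force: [-0.9, -0.5, -0.0]
grip_width: 0.0873
grip_force: 0.0
time: 2.35
position: [0.4895, -0.3499, 0.2631]
tool_rot: [0.708, 0.706, -0.0, -0.0]
ft_force: [-0.1, 0.1, -0.9]
grip_width: 0.0869
grip_force: 0.0
```

```bash
python3 -m handwheel '{"hand":[1,1,1,1,1,1,1,1,1],"translation":[[0,1,-30],[0,2,-60],[0,2,-90],[0,2,-115],[0,2,-135],[0,2,-155],[0,2,-170],[0,2,-178],[0,2,-178]],"turn":[[0,0,0],[0,0,0],[0,0,0],[0,0,0],[0,0,0],[0,0,0],[0,0,0],[0,0,0],[0,0,0]]}'
python3 - <<'E'
from h import *
p,d=camera("side"); cv2.imwrite("pics/g1.png",cv2.resize(p[180:340,250:450,::-1],None,fx=3,fy=3))
E
```

```text
time: 3.1
position: [0.4889, -0.3428, 0.0842]
tool_rot: [0.707, 0.708, 0.0, -0.003]
ft_force: [-0.2, 0.2, -0.6]
grip_width: 0.0873
grip_force: 0.0
```

View pics/g1.png

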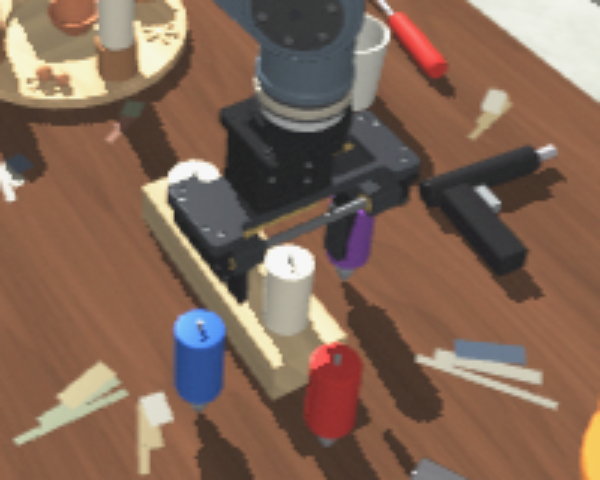

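The view shows the candle (crop 288,265) standing upright but apparently in front of the fingers, at about (240,275) and (345,225). I'll check this with depth before closing.

Run:
```python
from h import *
o=robot.get_obs(); print(o["time"],o["position"].round(4),o["tool_rot"].round(4),o["q"].round(3),o["ft_force"].round(2))
for n in("side","top"):
    p,d=camera(n); P=cloud(n,d)
    cv2.imwrite(f"pics/{n}_b.png",cv2.resize(p[180:340,250:450,::-1],None,fx=3,fy=3) if n=="side" else cv2.resize(p[140:300,340:540,::-1],None,fx=3,fy=3))
    dark=(d>0)&(p.max(-1)<90)&(abs(P[...,0]-.489)<.12)&(abs(P[...,1]+.33)<.12)
    for lo in np.arange(.06,.22,.015):
        q=P[dark&(P[...,2]>lo)&(P[...,2]<lo+.015)]
        if len(q)>8: print(n,"dark z",lo.round(3),len(q),q.min(0)[:2].round(3),q.max(0)[:2].round(3))
    wh=(d>0)&(p.min(-1)>120)&(abs(P[...,0]-.489)<.035)&(abs(P[...,1]+.348)<.04)&(P[...,2]>.105)&(P[...,2]<.12)
    q=P[wh]; 
    if len(q): print("candle top",q.min(0).round(3),q.max(0).round(3),len(q))
```

```text
3.15 [ 0.4897 -0.3438  0.0855] [ 7.067e-01  7.075e-01  1.000e-04 -1.300e-03] [-0.799  0.662  1.605  0.     0.878 -0.8  ] [0.08 0.37 0.41]
side dark z 0.09 37 [ 0.439 -0.355] [ 0.542 -0.334]
side dark z 0.105 52 [ 0.439 -0.355] [ 0.545 -0.332]
side dark z 0.12 47 [ 0.435 -0.355] [ 0.547 -0.335]
side dark z 0.135 22 [ 0.534 -0.355] [ 0.546 -0.333]
side dark z 0.15 17 [ 0.406 -0.373] [ 0.542 -0.335]
side dark z 0.165 173 [ 0.404 -0.383] [ 0.576 -0.308]
side dark z 0.18 321 [ 0.398 -0.382] [ 0.586 -0.308]
side dark z 0.195 463 [ 0.395 -0.381] [ 0.588 -0.308]
side dark z 0.21 212 [ 0.44 -0.37] [ 0.509 -0.32 ]
candle top [ 0.47  -0.367  0.106] [ 0.508 -0.326  0.12 ] 170
top dark z 0.165 15 [ 0.527 -0.321] [ 0.572 -0.307]
top dark z 0.18 45 [ 0.524 -0.342] [ 0.578 -0.307]
top dark z 0.195 63 [ 0.528 -0.366] [ 0.584 -0.306]
```

The depth shows the fingers straddling the lamp (x 0.439–0.545, candle 0.470–0.508). The body starts at z>0.15, so it is clear. I'll close now.

```bash
python3 -m handwheel '{"hand":[0.7,0.6,0.5,0.4,0.3,0.3,0.3,0.3,0.3,0.3,0.3,0.3],"translation":[[0,-1,0],[0,-1,0],[0,-1,0],[0,-1,0],[0,-1,0],[0,-1,0],[0,-1,0],[0,-1,0],[0,-1,0],[0,-1,0],[0,-1,0],[0,-1,0]],"turn":[[0,0,0],[0,0,0],[0,0,0],[0,0,0],[0,0,0],[0,0,0],[0,0,0],[0,0,0],[0,0,0],[0,0,0],[0,0,0],[0,0,0]]}' 10
python3 -m handwheel '{"hand":[0,0,0,0,0,0],"translation":[[0,0,0],[0,0,0],[0,0,0],[0,0,0],[0,0,0],[0,0,0]],"turn":[[0,0,0],[0,0,0],[0,0,0],[0,0,0],[0,0,0],[0,0,0]]}' 40
python3 -m handwheel '{"hand":[0,0,0,0,0,0,0,0,0,0,0,0],"translation":[[0,0,3],[0,0,10],[0,0,20],[0,0,35],[0,0,50],[0,0,65],[0,0,80],[0,0,95],[0,0,108],[0,0,116],[0,0,120],[0,0,120]],"turn":[[0,0,0],[0,0,0],[0,0,0],[0,0,0],[0,0,0],[0,0,0],[0,0,0],[0,0,0],[0,0,0],[0,0,0],[0,0,0],[0,0,0]]}'
```

```text
time: 4.25
position: [0.4899, -0.3464, 0.086]
tool_rot: [0.707, 0.707, -0.0, -0.0]
ft_force: [-1.2, -0.2, 0.7]
grip_width: 0.0394
grip_force: 10.0
time: 4.75
position: [0.4901, -0.3464, 0.086]
tool_rot: [0.707, 0.707, 0.0, -0.0]
ft_force: [-0.8, -0.0, -1.4]
grip_width: 0.0391
grip_force: 39.9
time: 5.75
position: [0.4905, -0.3469, 0.2075]
tool_rot: [0.707, 0.707, 0.0, 0.001]
ft_force: [0.8, -1.1, -1.0]
grip_width: 0.0393
grip_force: 39.9
```

```bash
python3 -m handwheel '{"hand":[0,0,0,0,0,0,0,0,0,0,0,0],"translation":[[2,8,10],[7,28,20],[15,58,30],[23,90,30],[32,122,30],[40,154,30],[48,186,30],[57,218,30],[65,250,30],[73,282,30],[82,314,30],[90,346,30]],"turn":[[0,0,0],[0,0,0],[0,0,0],[0,0,0],[0,0,0],[0,0,0],[0,0,0],[0,0,0],[0,0,0],[0,0,0],[0,0,0],[0,0,0]]}'
python3 -m handwheel '{"hand":[0,0,0,0,0,0,0,0,0,0,0,0],"translation":[[8,32,0],[16,64,0],[24,94,0],[32,122,0],[38,145,0],[42,160,0],[44,166,0],[44,168,0],[44,168,0],[44,168,0],[44,168,0],[44,168,0]],"turn":[[0,0,0],[0,0,0],[0,0,0],[0,0,0],[0,0,0],[0,0,0],[0,0,0],[0,0,0],[0,0,0],[0,0,0],[0,0,0],[0,0,0]]}'
python3 - <<'E'
from h import *
o=robot.get_obs(); print(o["position"].round(4),o["tool_rot"].round(4),o["ft_force"].round(2))
t,td=camera("top"); s,sd=camera("side"); P=cloud("side",sd)
r=o["position"]
m=(sd>0)&(s.min(-1)>100)&(abs(P[...,0]-r[0])<.05)&(abs(P[...,1]-r[1])<.05)&(P[...,2]>r[2]-.05)&(P[...,2]<r[2]+.035)
q=P[m]; print(len(q),q.min(0).round(3),q.max(0).round(3))
for lo in np.arange(r[2]-.045,r[2]+.03,.01):
    k=q[(q[:,2]>lo)&(q[:,2]<lo+.01)]
    if len(k): print(lo.round(3),len(k),k.min(0)[:2].round(4),k.max(0)[:2].round(4))
cv2.imwrite("pics/o_s.png",cv2.resize(s[70:230,200:400,::-1],None,fx=3,fy=3))
cv2.imwrite("pics/o_t.png",cv2.resize(t[120:280,170:370,::-1],None,fx=3,fy=3))
E
```

```text
time: 6.75
position: [0.5796, 0.0019, 0.2357]
tool_rot: [0.707, 0.707, -0.0, -0.001]
ft_force: [0.2, 0.3, -0.8]
grip_width: 0.0388
grip_force: 39.9
time: 7.75
position: [0.624, 0.1662, 0.2361]
tool_rot: [0.708, 0.707, -0.0, 0.0]
ft_force: [0.5, 0.1, -0.9]
grip_width: 0.0391
grip_force: 39.9
[0.624  0.1662 0.2361] [ 7.077e-01  7.065e-01 -2.000e-04  0.000e+00] [ 0.5   0.15 -0.86]
270 [0.604 0.143 0.186] [0.645 0.182 0.27 ]
0.191 18 [0.6047 0.1426] [0.6323 0.1661]
0.201 30 [0.6045 0.1439] [0.638  0.1702]
0.211 33 [0.6037 0.1426] [0.6378 0.1693]
0.221 34 [0.6039 0.144 ] [0.637  0.1663]
0.231 35 [0.6039 0.1445] [0.6388 0.1679]
0.241 31 [0.6044 0.144 ] [0.6389 0.1602]
0.251 30 [0.6053 0.1432] [0.639  0.1609]
0.261 57 [0.6052 0.145 ] [0.6453 0.1823]
```

View pics/o_s.png

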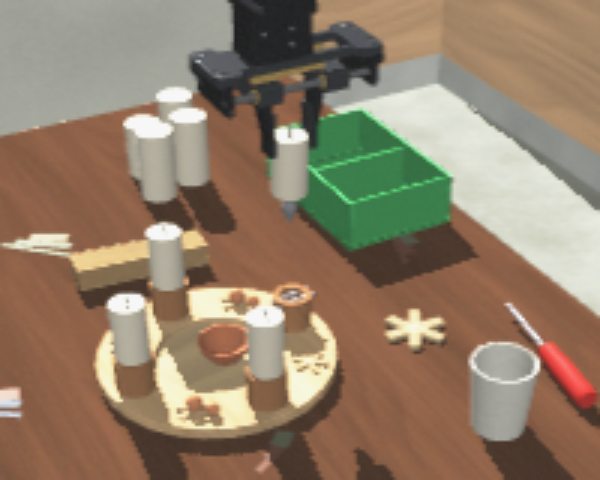

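The lamp hangs upright over the empty socket (plug at crop (290,212), socket at (294,292)), about 1.5 mm short in y. I'll correct that and lower it to just above the clip.

```bash
python3 -m handwheel '{"hand":[0,0,0,0,0,0,0,0,0,0,0,0],"translation":[[0,1.5,-10],[0.5,1.5,-25],[0.5,1.5,-40],[0.5,1.5,-55],[0.5,1.5,-70],[0.5,1.5,-82],[0.5,1.5,-90],[0.5,1.5,-95],[0.5,1.5,-99],[0.5,1.5,-102],[0.5,1.5,-104],[0.5,1.5,-104]],"turn":[[0,0,0],[0,0,0],[0,0,0],[0,0,0],[0,0,0],[0,0,0],[0,0,0],[0,0,0],[0,0,0],[0,0,0],[0,0,0],[0,0,0]]}' 50
python3 - <<'E'
from h import *
o=robot.get_obs(); print(o["position"].round(4),o["tool_rot"].round(4),o["ft_force"].round(2))
t,td=camera("top"); s,sd=camera("side"); P=cloud("side",sd)
r=o["position"]
def prof(cx,cy,a,b):
    m=(sd>0)&(s.min(-1)>100)&(abs(P[...,0]-cx)<.03)&(abs(P[...,1]-cy)<.03)&(P[...,2]>a)&(P[...,2]<b); q=P[m]
    print(len(q),np.percentile(q,3,axis=0).round(4),np.median(q,0).round(4),q.max(0).round(4))
prof(.625,.166,r[2]-.03,r[2]+.02)
for c in((.5333,.0505),(.5077,.258),(.4162,.1418)): print(c); prof(*c,.07,.12)
cv2.imwrite("pics/d_s.png",cv2.resize(s[90:250,200:400,::-1],None,fx=3,fy=3))
E
```

```text
time: 8.85
position: [0.6247, 0.169, 0.1322]
tool_rot: [0.707, 0.707, 0.0, 0.0]
ft_force: [-1.3, 0.1, -0.7]
grip_width: 0.0389
grip_force: 49.9
[0.6247 0.169  0.1322] [7.071e-01 7.071e-01 2.000e-04 1.000e-04] [-1.25  0.08 -0.67]
143 [0.6066 0.1473 0.104 ] [0.6172 0.1528 0.1255] [0.6392 0.1788 0.1521]
(0.5333, 0.0505)
152 [0.5144 0.0309 0.0716] [0.5253 0.0353 0.0957] [0.5472 0.055  0.1191]
(0.5077, 0.258)
132 [0.4905 0.2382 0.0712] [0.503  0.2447 0.0958] [0.5245 0.2647 0.12  ]
(0.4162, 0.1418)
161 [0.3984 0.1219 0.0705] [0.412  0.1279 0.0954] [0.4371 0.1498 0.1197]
```

View pics/d_s.png

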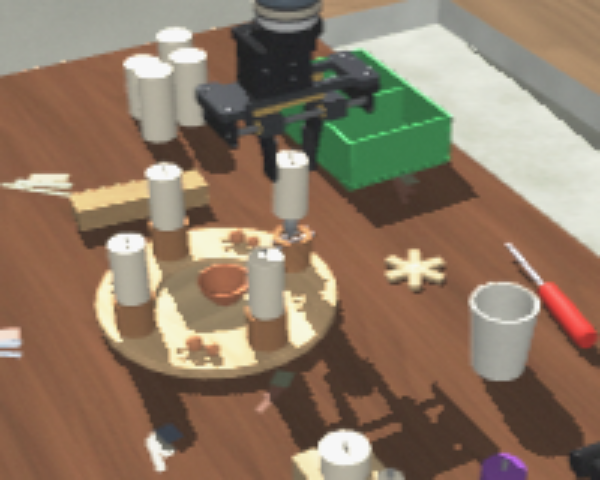

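Centred: the lamp is at (0.6246,0.167) and the socket at (0.625,0.167), with the plug tip entering the mouth. I'll press in small steps and watch the force.

```bash
python3 -m handwheel '{"hand":[0,0,0,0,0,0],"translation":[[0,0,-1],[0,0,-3],[0,0,-5],[0,0,-6],[0,0,-7],[0,0,-7]],"turn":[[0,0,0],[0,0,0],[0,0,0],[0,0,0],[0,0,0],[0,0,0]]}'
python3 -m handwheel '{"hand":[0,0,0,0,0],"translation":[[0,0,-1],[0,0,-2],[0,0,-3],[0,0,-4],[0,0,-4]],"turn":[[0,0,0],[0,0,0],[0,0,0],[0,0,0],[0,0,0]]}'
python3 -m handwheel '{"hand":[0,0,0,0],"translation":[[0,0,-1],[0,0,-2],[0,0,-3],[0,0,-3]],"turn":[[0,0,0],[0,0,0],[0,0,0],[0,0,0]]}'
```

```text
time: 9.45
position: [0.6246, 0.169, 0.1253]
tool_rot: [0.707, 0.707, -0.0, 0.0]
ft_force: [-0.7, -0.6, 1.5]
grip_width: 0.0392
grip_force: 50.0
time: 9.87
position: [0.625, 0.1691, 0.1234]
tool_rot: [0.707, 0.707, 0.001, 0.0]
ft_force: [-1.3, -0.2, 10.4]
grip_width: 0.0385
grip_force: 50.1
time: 10.2
position: [0.6255, 0.1692, 0.121]
tool_rot: [0.707, 0.707, 0.001, 0.001]
ft_force: [-2.4, -0.3, 11.8]
grip_width: 0.0392
grip_force: 50.1
```

```bash
python3 -m handwheel '{"hand":[0,0,0,0,0],"translation":[[-0.5,0,-1],[-1,0,-2],[-1,0,-3],[-1,0,-4],[-1,0,-4]],"turn":[[0,0,0],[0,0,0],[0,0,0],[0,0,0],[0,0,0]]}'
python3 -m handwheel '{"hand":[0,0,0,0,0],"translation":[[0,0,-1],[0,0,-2],[0,0,-3],[0,0,-3],[0,0,-3]],"turn":[[0,0,0],[0,0,0],[0,0,0],[0,0,0],[0,0,0]]}'
```

```text
time: 10.62
position: [0.6258, 0.1693, 0.1179]
tool_rot: [0.707, 0.707, 0.002, 0.002]
ft_force: [-2.0, -1.6, 14.7]
grip_width: 0.039
grip_force: 50.1
time: 11.03
position: [0.6262, 0.1693, 0.1149]
tool_rot: [0.707, 0.707, 0.003, 0.002]
ft_force: [-1.9, -0.3, 14.3]
grip_width: 0.0391
grip_force: 50.1
```

```bash
python3 -m handwheel '{"hand":[0,0,0,0,0],"translation":[[-0.5,0,-1],[-1,0,-2],[-1.5,0,-2.5],[-1.5,0,-3],[-1.5,0,-3]],"turn":[[0,0,0],[0,0,0],[0,0,0],[0,0,0],[0,0,0]]}'
python3 -m handwheel '{"hand":[0,0,0,0,0],"translation":[[0,0,-0.5],[0,0,-1],[0,0,-1.5],[0,0,-2],[0,0,-2]],"turn":[[0,0,0],[0,0,0],[0,0,0],[0,0,0],[0,0,0]]}'
```

```text
time: 11.45
position: [0.6259, 0.1693, 0.1114]
tool_rot: [0.707, 0.707, 0.004, 0.003]
ft_force: [1.6, 0.4, 8.5]
grip_width: 0.0388
grip_force: 50.0
time: 11.87
position: [0.6245, 0.1691, 0.1062]
tool_rot: [0.707, 0.707, 0.002, 0.002]
ft_force: [5.7, 0.7, -5.2]
grip_width: 0.0392
grip_force: 49.8
```

```bash
python3 -m handwheel '{"hand":[0,0,0,0,0],"translation":[[0.7,0,-1],[1.3,0,-2],[1.3,0,-3],[1.3,0,-4],[1.3,0,-4]],"turn":[[0,0,0],[0,0,0],[0,0,0],[0,0,0],[0,0,0]]}'
python3 -m handwheel '{"hand":[0,0,0,0],"translation":[[0,0,-1],[0,0,-2],[0,0,-2],[0,0,-2]],"turn":[[0,0,0],[0,0,0],[0,0,0],[0,0,0]]}'
```

```text
time: 12.28
position: [0.6231, 0.1691, 0.1018]
tool_rot: [0.707, 0.707, -0.0, -0.0]
ft_force: [2.6, -0.6, -1.5]
grip_width: 0.039
grip_force: 49.9
time: 12.62
position: [0.6231, 0.1692, 0.1016]
tool_rot: [0.707, 0.707, 0.0, -0.0]
ft_force: [-0.8, -1.1, 7.1]
grip_width: 0.039
grip_force: 49.9
```

Contact at home is z≈0.1016, where 0.101–0.102 was expected. I'll press a bit more to seat the lamp, then check.

```bash
python3 -m handwheel '{"hand":[0,0,0,0,0],"translation":[[0,0,-0.5],[0,0,-1],[0,0,-1.5],[0,0,-1.5],[0,0,-1.5]],"turn":[[0,0,0],[0,0,0],[0,0,0],[0,0,0],[0,0,0]]}'
python3 - <<'E'
from h import *
o=robot.get_obs(); print(o["position"].round(4),o["tool_rot"].round(4),o["ft_force"].round(2),o["moment"].round(2))
s,sd=camera("side"); P=cloud("side",sd)
def prof(cx,cy,a,b):
    m=(sd>0)&(s.min(-1)>100)&(abs(P[...,0]-cx)<.03)&(abs(P[...,1]-cy)<.03)&(P[...,2]>a)&(P[...,2]<b); q=P[m]
    print(len(q),np.percentile(q,3,axis=0).round(4),np.median(q,0).round(4))
    k=q[q[:,2]>.122]; print("top z",np.median(k[:,2]).round(4),np.percentile(k[:,2],[20,80]).round(4))
for c in((.625,.167),(.5333,.0505),(.5077,.258),(.4162,.1418)): prof(*c,.07,.133)
cv2.imwrite("pics/e_s.png",cv2.resize(s[120:210,225:325,::-1],None,fx=6,fy=6,interpolation=cv2.INTER_CUBIC))
E
```

```text
time: 13.03
position: [0.6232, 0.1691, 0.1015]
tool_rot: [0.707, 0.707, 0.0, 0.0]
ft_force: [-1.8, -0.1, 12.9]
grip_width: 0.0391
grip_force: 50.0
[0.6232 0.1691 0.1015] [7.070e-01 7.072e-01 2.000e-04 2.000e-04] [-1.81 -0.06 12.87] [-0.23  0.24 -0.01]
196 [0.6037 0.1469 0.0715] [0.6178 0.1542 0.1062]
top z 0.1289 [0.1267 0.1305]
248 [0.5149 0.0299 0.0729] [0.5283 0.0381 0.1111]
top z 0.1283 [0.1263 0.1298]
206 [0.4908 0.2384 0.0726] [0.5044 0.2454 0.1095]
top z 0.1288 [0.1266 0.1301]
251 [0.3988 0.1229 0.0733] [0.4133 0.1301 0.1083]
top z 0.1287 [0.1266 0.1302]
```

View pics/e_s.png

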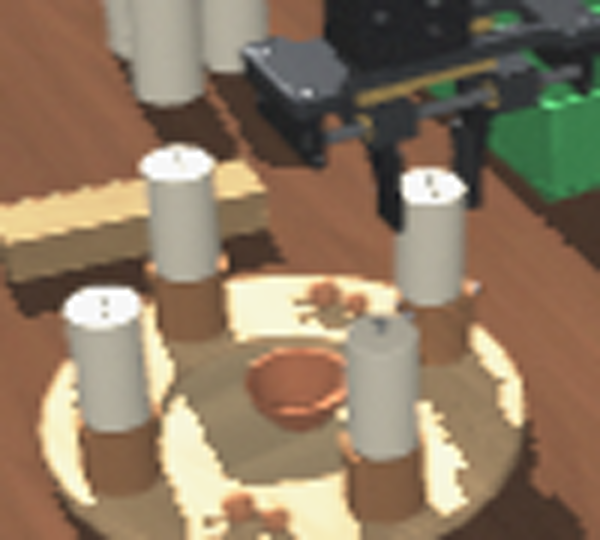

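The lamp is home: its top is at 0.1289 against 0.1283–0.1288 for its fixed neighbours, but it sits about 2 mm toward −x in the mouth. I'll unload, centre it, then tug slowly.

```bash
python3 -m handwheel '{"hand":[0,0,0,0,0,0,0],"translation":[[0,0,1],[0,0,2],[0,0,3],[0.5,0,3.5],[1,0,4],[1.5,0,4],[1.5,0,4]],"turn":[[0,0,0],[0,0,0],[0,0,0],[0,0,0],[0,0,0],[0,0,0],[0,0,0]]}'
python3 -m handwheel '{"hand":[0,0,0,0],"translation":[[0,0,0.3],[0,0,0.6],[0,0,1],[0,0,1]],"turn":[[0,0,0],[0,0,0],[0,0,0],[0,0,0]]}'
```

```text
time: 13.67
position: [0.6235, 0.169, 0.1018]
tool_rot: [0.707, 0.707, -0.001, -0.001]
ft_force: [-0.4, -0.1, 0.2]
grip_width: 0.0389
grip_force: 49.9
time: 14.0
position: [0.6244, 0.1689, 0.1032]
tool_rot: [0.707, 0.707, -0.001, -0.0]
ft_force: [-0.9, 0.3, -1.4]
grip_width: 0.039
grip_force: 49.9
```

```bash
python3 -m handwheel '{"hand":[0,0,0,0,0],"translation":[[0,0,0.3],[0,0,0.6],[0,0,0.9],[0,0,1.2],[0,0,1.2]],"turn":[[0,0,0],[0,0,0],[0,0,0],[0,0,0],[0,0,0]]}'
python3 -m handwheel '{"hand":[0,0,0,0],"translation":[[0,0,0.3],[0,0,0.5],[0,0,0.7],[0,0,0.7]],"turn":[[0,0,0],[0,0,0],[0,0,0],[0,0,0]]}'
```

```text
time: 14.42
position: [0.6243, 0.1689, 0.1041]
tool_rot: [0.707, 0.707, -0.001, -0.0]
ft_force: [0.4, -0.1, -5.8]
grip_width: 0.039
grip_force: 49.9
time: 14.75
position: [0.6243, 0.1689, 0.1047]
tool_rot: [0.707, 0.707, -0.001, -0.0]
ft_force: [0.4, 0.8, -9.8]
grip_width: 0.039
grip_force: 49.9
```

```bash
python3 -m handwheel '{"hand":[0,0,0,0,0,0,0,0],"translation":[[0,0,0.2],[0,0,0.4],[0,0,0.4],[0,0,0.4],[0,0,0.4],[0,0,0.4],[0,0,0.4],[0,0,0.4]],"turn":[[0,0,0],[0,0,0],[0,0,0],[0,0,0],[0,0,0],[0,0,0],[0,0,0],[0,0,0]]}'
```

```text
time: 15.42
position: [0.6244, 0.1689, 0.1054]
tool_rot: [0.707, 0.707, -0.0, -0.0]
ft_force: [0.4, -0.6, -15.0]
grip_width: 0.0389
grip_force: 49.8
```

The force crept up toward the limit, so I'm easing off at once.

```bash
python3 -m handwheel '{"hand":[0,0,0],"translation":[[0,0,-1],[0,0,-1.5],[0,0,-1.5]],"turn":[[0,0,0],[0,0,0],[0,0,0]]}'
```

```text
time: 15.67
position: [0.6245, 0.169, 0.1048]
tool_rot: [0.707, 0.707, -0.0, -0.0]
ft_force: [-1.3, -1.2, -10.0]
grip_width: 0.0388
grip_force: 49.9
```

The pull stayed at 9 N or more for about 0.9 s and the clip held. I'll lower the lamp home now.

```bash
python3 -m handwheel '{"hand":[0,0,0,0,0,0,0,0],"translation":[[0,0,-0.5],[0,0,-1],[0,0,-1.5],[0,0,-2],[0,0,-2.5],[0,0,-3],[0,0,-3],[0,0,-3]],"turn":[[0,0,0],[0,0,0],[0,0,0],[0,0,0],[0,0,0],[0,0,0],[0,0,0],[0,0,0]]}'
```

```text
time: 16.33
position: [0.6262, 0.1692, 0.1023]
tool_rot: [0.707, 0.707, 0.001, 0.001]
ft_force: [-0.0, 0.6, -1.1]
grip_width: 0.0392
grip_force: 49.9
```

```bash
python3 -m handwheel '{"hand":[0,0,0,0,0,0],"translation":[[-0.5,0,-0.4],[-1,0,-0.8],[-1,0,-1.2],[-1,0,-1.2],[-1,0,-1.2],[-1,0,-1.2]],"turn":[[0,0,0],[0,0,0],[0,0,0],[0,0,0],[0,0,0],[0,0,0]]}'
```

```text
time: 16.83
position: [0.6254, 0.1692, 0.1016]
tool_rot: [0.707, 0.707, 0.002, 0.001]
ft_force: [0.9, -0.8, 5.3]
grip_width: 0.0392
grip_force: 49.9
```

```bash
python3 -m handwheel '{"hand":[0,0,0.5,0.6,0.7,0.8,0.8,0.8,0.8,0.8],"translation":[[0,0,0.8],[0,0,0.8],[0,0,0.8],[0,0,0.8],[0,0,0.8],[0,0,0.8],[0,0,0.8],[0,0,0.8],[0,0,0.8],[0,0,0.8]],"turn":[[0,0,0],[0,0,0],[0,0,0],[0,0,0],[0,0,0],[0,0,0],[0,0,0],[0,0,0],[0,0,0],[0,0,0]]}' 10
python3 -m handwheel '{"hand":[0.8,0.8,0.8,0.8,0.8,0.8,0.8,0.8,0.8,0.8,0.8,0.8],"translation":[[0,0,5],[0,0,15],[0,0,30],[0,0,50],[0,0,70],[0,0,90],[0,0,110],[0,0,130],[0,0,145],[0,0,150],[0,0,150],[0,0,150]],"turn":[[0,0,0],[0,0,0],[0,0,0],[0,0,0],[0,0,0],[0,0,0],[0,0,0],[0,0,0],[0,0,0],[0,0,0],[0,0,0],[0,0,0]]}'
python3 - <<'E'
from h import *
o=robot.get_obs(); print(o["position"].round(4),o["ft_force"].round(2))
s,sd=camera("side"); P=cloud("side",sd)
def prof(cx,cy,a,b):
    m=(sd>0)&(s.min(-1)>100)&(abs(P[...,0]-cx)<.03)&(abs(P[...,1]-cy)<.03)&(P[...,2]>a)&(P[...,2]<b); q=P[m]
    k=q[q[:,2]>.122]; print(np.percentile(q,3,axis=0).round(4),"top z",np.median(k[:,2]).round(4))
    for lo in (.07,.085,.1): j=q[(q[:,2]>lo)&(q[:,2]<lo+.015)]; print("   ",np.percentile(j,4,axis=0)[:2].round(4))
for c in((.625,.167),(.5333,.0505),(.5077,.258),(.4162,.1418)): prof(*c,.07,.133)
cv2.imwrite("pics/f_s.png",cv2.resize(s[120:210,225:325,::-1],None,fx=6,fy=6,interpolation=cv2.INTER_CUBIC))
E
```

```text
time: 17.67
position: [0.6238, 0.169, 0.1009]
tool_rot: [0.707, 0.707, -0.0, -0.0]
ft_force: [-0.3, -1.0, 0.0]
grip_width: 0.0691
grip_force: 0.0
time: 18.67
position: [0.6235, 0.169, 0.251]
tool_rot: [0.707, 0.707, -0.0, -0.0]
ft_force: [0.1, 0.0, -0.2]
grip_width: 0.069
grip_force: 0.0
[0.6235 0.169  0.251 ] [ 0.14  0.04 -0.24]
[0.6057 0.146  0.074 ] top z 0.1286
    [0.6054 0.1468]
    [0.6061 0.1473]
    [0.6064 0.1469]
[0.5145 0.0311 0.0737] top z 0.1283
    [0.5157 0.0305]
    [0.5143 0.031 ]
    [0.5148 0.0311]
[0.4908 0.239  0.0722] top z 0.1287
    [0.4911 0.2388]
    [0.4918 0.2396]
    [0.4901 0.2395]
[0.3983 0.1221 0.0724] top z 0.129
    [0.3981 0.1219]
    [0.3984 0.1233]
    [0.3985 0.1234]
```

View pics/f_s.png

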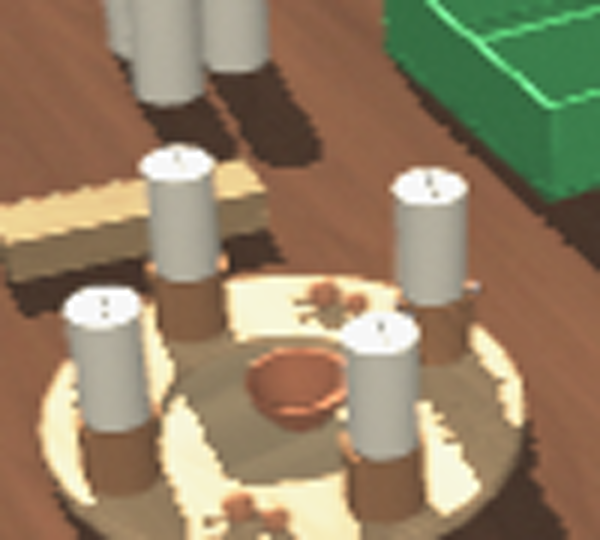

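The lamp stands free and upright at crop (430,235). Its top is level with its neighbours and its axis is within about 1 mm of the socket's. Handing in.

```bash
python3 -c "
from rig import hand_in; print(hand_in())"
```

```text
the job is handed in; nothing more can be done
None
```

The lamp is snapped in, fully home, upright and released; the clip held a pull of at least about 9 N for some 0.9 s, but the force crept up to about 14 N (raw reading 15 N, lamp weight included), at or slightly over your 14 N limit, before I eased off, and the hand-in returned no verdict.

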